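# Rock the sorting gate over and feed the balls down the other chute

## Task

The seesaw gate of the plywood sorter now slopes down to the left tray. With a fingertip, press the raised pad on the right down until the gate has rocked fully over to its stop, then push both wooden balls off the far end of the feed shelf so that they roll down the gate into the right-hand tray. Only touch and push: do not lift or pinch the balls or help them along once they roll on the gate, let none go into the left tray, and leave the taped block, the clamp and the pot where they are.

Things in the scene. Friction and masses are not known exactly. Their poses are not given: they have to be found in the camera images.
- sorter: Fixed plywood ball sorter, about 200 x 460 mm. Origin on the bench under the middle of the gate's pivot; x points away from the robot (feed direction), y to the left along the gate, z up; turned up to 0.2 rad. Pivot axis along x at z = 70 mm. Catch trays at y = +173 and -173 mm: outer end walls 78 mm high at y = +-227 mm, side walls 60 mm high at x = +-49 mm.
- shelf_edge (a point): Middle of the feed shelf's open far edge, on its floor (sorter x = -31, y = 0, z = 98 mm); balls drop from it about 15 mm onto the middle of the gate. The shelf is a channel along x from here back to x = -149 mm, its floor falling to 92 mm there; 40 mm wide inside, 54 outside; side guides 10 mm above the floor; a 6 mm high bar across the floor at x = -138 mm stops the balls.
- gate (a joint): Tilt (rad) of the aluminium seesaw gate, a trough 260 mm long along the sorter's y and 64 mm wide, wall tops 34 mm above the pivot axis. -0.22: left end down on its stop; 0: level; +0.22: right end down on its stop. The pivot is stiff: the gate stays where it is left, also between the stops; 1 to 2 N on a pad moves it. Starts between -0.22 and -0.15.
- pad_right (a point): Centre of the top face of the flat press pad (45 mm along sorter x by 40 mm along y, 5 mm thick) on the robot's side of the gate near its right end, 52 mm before the pivot and 105 mm right of it (sorter x = -52, y = -105 mm). It moves with the gate: about 126 mm above the bench when raised, 80 mm when fully down.
- pad_left (a point): The same on the left end (sorter x = -52, y = +105 mm); about 80 mm high when the left end is down.
- ball_front_center (a point): Centre of the front plain wooden ball, 36 mm diameter, 17 to 35 g, on the feed shelf, the one nearer the gate; it rests against the rear ball, at about sorter x = -85 mm, centre 113 mm above the bench.
- ball_rear_center (a point): Centre of the rear plain wooden ball, 36 mm diameter, 17 to 35 g, resting against the low bar at the near end of the shelf at about sorter x = -121 mm, centre 111 mm above the bench. Pushing it along +x moves both; it drops when its centre passes the far edge (sorter x = -31 mm).
- tray_right (a point): Centre of the floor of the right-hand catch tray, 92 x 102 mm inside, floor 10 mm above the bench.
- tray_left (a point): Centre of the floor of the left-hand catch tray, the same size.
- ball_front: The front ball itself (origin on its surface; turns as it rolls: use its centre).
- ball_rear: The rear ball itself (origin on its surface; use its centre).
- taped_block: Bystander: MDF block wrapped in masking tape, 31 x 29 x 82 mm, standing on end left of the feed shelf. Origin at the centre of its underside.
- clamp: Bystander: spring clamp lying flat, 52 x 107 x 20 mm, right of the feed shelf. Origin at the centre of its underside.
- pot: Bystander: small round black pot, 81 mm across, 55 mm high, behind the sorter. Origin at the centre of its underside.
Not all that is in view belongs to the job. Leave any orange or purple look-alike of the ball_front alone.

How it is judged:
On the way:
1. the gate is rocked over to the right while both balls are still on the feed shelf (value of joint gate above 0.17 rad and x of each of ball_front_center, ball_rear_center in the frame of sorter below -0.035 m and height (world z) of each of ball_front_center, ball_rear_center above 0.1 m), for 0.2 s.
At the end, for the whole second after the job is handed in: The gate is tilted more than 0.17 rad down to the right (stop at 0.22), both balls lie at rest (under 0.05 m/s) inside the right-hand tray, and the taped block, clamp and pot are within 20 mm of where they stood (value of joint gate above 0.17 rad and y of ball_front_center in the frame of sorter between -0.228 and -0.118 m and x of ball_front_center in the frame of sorter between -0.05 and 0.05 m and height (world z) of each of ball_front_center, ball_rear_center below 0.05 m and linear speed of each of ball_front, ball_rear below 0.05 m/s and y of ball_rear_center in the frame of sorter between -0.228 and -0.118 m and x of ball_rear_center in the frame of sorter between -0.05 and 0.05 m and distance of each of taped_block, clamp, pot from where it was at the start of the episode below 0.02 m); the robot touches nothing.
It fails at once if a ball is lifted (its centre more than about 25 mm above where it lay) (height (world z) of any of ball_front_center, ball_rear_center above 0.14 m).
It fails at once if a ball is pinched or pressed hard (over 20 N) (contact force between the fingers and ball_front above 20 N or contact force between the fingers and ball_rear above 20 N).
It fails at once if a ball goes into the left-hand tray (y of any of ball_front_center, ball_rear_center in the frame of sorter above 0.118 m).
It fails at once if the hand touches a ball more than 50 mm down the gate from its middle, or in the tray ((contact force between the arm and ball_front above 0.3 N and (y of ball_front_center in the frame of sorter below -0.05 m or y of ball_front_center in the frame of sorter above 0.05 m)) or (contact force between the arm and ball_rear above 0.3 N and (y of ball_rear_center in the frame of sorter below -0.05 m or y of ball_rear_center in the frame of sorter above 0.05 m)) or (contact force between the fingers and ball_front above 0.3 N and (y of ball_front_center in the frame of sorter below -0.05 m or y of ball_front_center in the frame of sorter above 0.05 m)) or (contact force between the fingers and ball_rear above 0.3 N and (y of ball_rear_center in the frame of sorter below -0.05 m or y of ball_rear_center in the frame of sorter above 0.05 m))).
It fails at once if the taped block, clamp or pot is moved by more than 20 mm (distance of any of taped_block, clamp, pot from where it was at the start of the episode above 0.02 m).
It also fails if it takes over 48 s, if anything falls off the work surface, if the arm or the gripper's body presses on something with over 40 N, if the wrist force passes 120 N, or if a joint passes its speed limit or range.

## Robot

A 6-joint arm with a two-finger parallel gripper is mounted at the origin on a cart in front of the work surface, level with it; the furniture and walls round the work are solid. World frame = base frame: x ahead of the robot, y to its left, z up, the work surface at z = 0. Lengths are in m, angles in rad, forces in N, time in s.
With the tool pointing down it reaches from about 0.425 to 0.95 m from the base axis. Payload 3.5 kg.
Tool frame: the origin (TCP) lies at the very end of the fingers, on their centre line; the grasp point (between the pads) lies 19 mm behind it (ctrl.grip_point_offset is the distance from the TCP to the grasp point, in m); z points along the fingers, y is the line along which they close (so a half turn about z gives the same grasp; the last joint's range is limited). The gripper opens to 85 mm and grips with 20 to 120 N. Pads are 22 mm wide; open, the fingers measure 114 mm over their backs; the gripper's body (76 mm by 85 mm) begins 54 mm behind the grasp point. The pads swing forward as they close: fully open they stand 13 mm farther back than shut.
Start: joints at [0.984, 0.286, 1.577, -0, 1.279, -0.15], TCP at [0.286, 0.612, 0.21] pointing down, gripper open.
Joint ranges: [-2.77, 2.77], [-0.9, 2.22], [0.21, 2.48], [-1.53, 4.67], [0.24, 2.81], [-2.84, 2.84]. Speed limits (rad/s): [2.79, 2.79, 3.14, 3.14, 3.14, 3.14].

## Interface

Orientations are given as a unit quaternion [x, y, z, w].
In Python, from plant import telemetry, vision, ctrl gives the robot as it stands.
- The arm moves only by the tool arm_command, never from a script. Its argument "series" is one flat list of numbers, 7 for each row, row after row: the shift along the tool's x, y, z in cm, then the turn, a rotation vector about the tool's x, y, z in degrees, then the closure, from 0 (fully open) to 1 (shut). A call has 1 to 10 rows; each row is the pose to reach, as a shift and turn from the pose commanded when the call began, along the tool's axes at that moment; what a row does not reach only later rows make up. A row lasts 1/12 s, in which the tool goes at most 41.7 mm and 7.16 degrees, less where a joint would pass 70% of its speed; a pose out of reach is approached as far as the arm can. A call with a gripper value outside its range is refused whole. The fingers move at their own pace and stop on an object; "force" is the grip in N (left out, the last holds). Time passes only in rows, so rows that repeat a pose let the fingers close. It gives the time, the measured TCP pose, the force, the opening and the grip force at its end, in the units of the state.
- telemetry.get_state(): the state, without advancing time (a new reading comes with each control period).
- vision.read_camera(name): name is "scene" or "side" or "wrist"; returns a dict with "color" (480x640x3 uint8, blue, green, red), "K" (3x3 intrinsics, pixels), "rvec" (rotation vector, rad) and "tvec" (3), from world to camera coordinates, as OpenCV has them; the wrist camera has in their place "T_tool_cam" (4x4, takes a point from camera to tool coordinates, whose origin is the TCP and whose axes are the flange's). Camera axes: x right, y down, z forward; pixel columns grow to the right and rows downward; lengths in m; the calibration is good to about 2 mm. A picture is of the moment at which its call begins: read the wrist's pose just before it. There is no depth.
- ctrl.sign_off(): hands the job in; it is judged then, once.
The state is a dict: "time": time; "qpos": joint angles; "dq": joint speeds; "joint_efforts": joint torques, N m; "eef_pos": TCP position; "tcp_rot": TCP orientation; "contact_force": force on the tool from outside, world axes, zero at the start; "wrist_torque": the same for the moment, N m; "opening": opening from 0.0 (shut) to 1.0 (fully open); "finger_force": force on a finger pad.
Only numpy, scipy, OpenCV 4.12 (cv2) and the standard library are available. Lean on these libraries where they do the work, as an engineer would, in place of code of your own. Each camera call takes 0.05 s, during which the arm holds its last target. There are 200 camera calls.

## Working session

There is one attempt and no reset: what is moved stays moved. The work goes in short steps, Python scripts to look and compute and a tool call to move; the robot and the scene stay as the last step left them, time stands still between calls to the robot, and variables do not carry over. Pictures are saved under pics/ and viewed, at most 10 in all, crops included, and the job is handed in when it is done.

Besides the shell and the picture viewer there is one more tool, called after ">>>" by a JSON object that holds its "op" and its "data", one argument or row to a line. arm_command: Moves the arm, as the interface text tells. Its arguments: {"type":"object","properties":{"series":{"type":"array","items":{"type":"number"}},"force":{"type":"number"}},"required":["series"]}

```bash
mkdir -p pics; python3 - <<'E'
from plant import telemetry, vision, ctrl
import cv2, pickle
s=telemetry.get_state(); print(s['time'],s['eef_pos'],s['tcp_rot'],s['opening'],s['contact_force'])
d={}
for n in ['scene','side']:
    d[n]=vision.read_camera(n); cv2.imwrite(f'pics/{n}0.png',d[n]['color'])
    print(n,d[n]['K'],d[n]['rvec'],d[n]['tvec'])
pickle.dump(d,open('cams.pkl','wb'))
E
```

```text
0.0 [0.28511712 0.61104216 0.20840626] [ 2.16659791e-01  9.76246422e-01 -1.12314869e-03 -4.42835274e-04] 0.997979714129648 [ 0.05689894  0.5752368  -0.35938135]
scene [[528.90791698   0.         310.94697285]
 [  0.         528.90791698 237.74592138]
 [  0.           0.           1.        ]] [ 2.02618826 -0.50334423  0.30282882] [-0.48260123  0.22364778  0.65448419]
side [[456.98972969   0.         315.70145105]
 [  0.         456.98972969 240.48772696]
 [  0.           0.           1.        ]] [ 1.91456788 -0.09512277  0.06757256] [-0.52553202  0.12174676  0.79654164]
```

View pics/scene0.png

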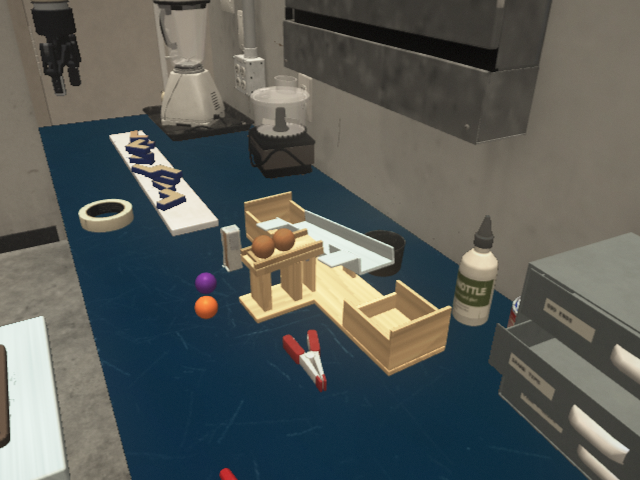

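View pics/side0.png

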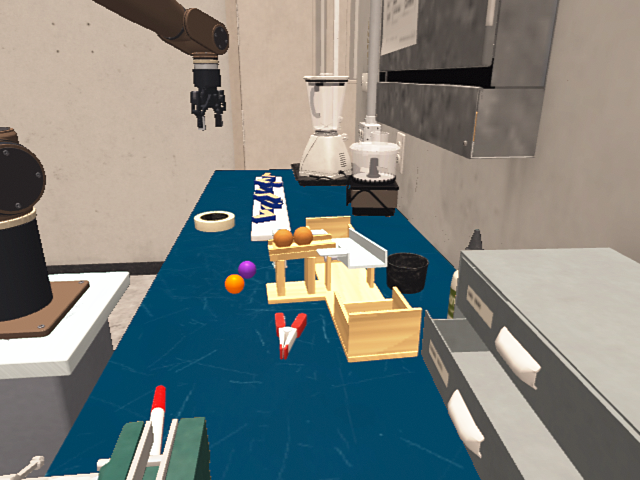

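The scene view shows balls at about (263,246) and (284,239), with the right tray at (395,325). The side view shows balls at (283,238) and (303,236). I'll enlarge both.

```bash
python3 - <<'E'
import cv2,pickle
d=pickle.load(open('cams.pkl','rb'))
a=d['scene']['color'][180:380,220:460]; cv2.imwrite('pics/sc.png',cv2.resize(a,None,fx=3,fy=3,interpolation=cv2.INTER_CUBIC))
a=d['side']['color'][205:365,255:435]; cv2.imwrite('pics/sd.png',cv2.resize(a,None,fx=3.5,fy=3.5,interpolation=cv2.INTER_CUBIC))
E
```

```text
(no output)
```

View pics/sc.png

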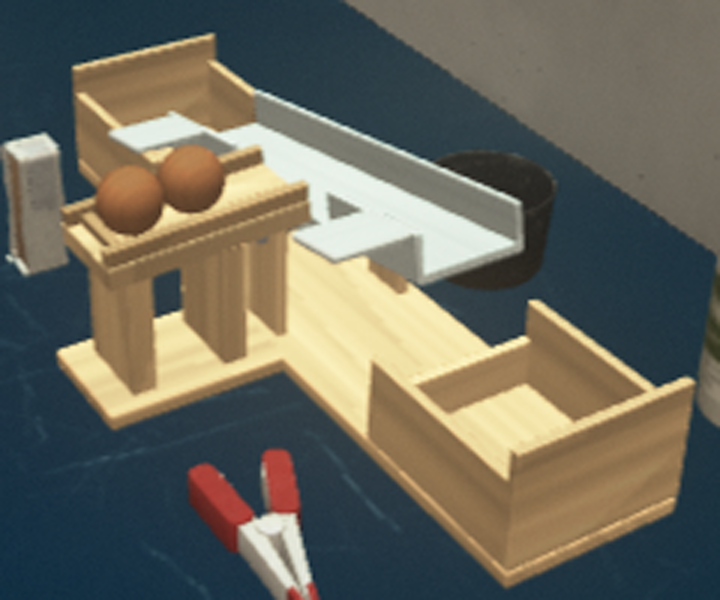

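View pics/sd.png

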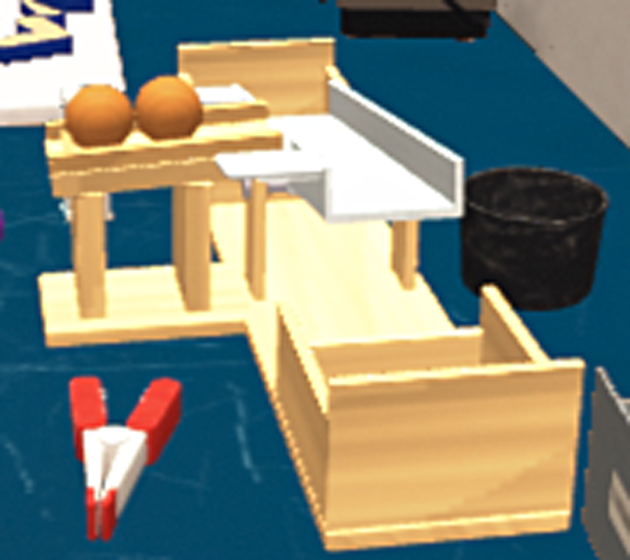

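```bash
cat > h.py <<'E'
import numpy as np,cv2,pickle
from scipy.optimize import least_squares
d=pickle.load(open('cams.pkl','rb'))
def proj(n,P): return cv2.projectPoints(np.array(P,float).reshape(-1,3),d[n]['rvec'],d[n]['tvec'],d[n]['K'],None)[0].reshape(-1,2)
def W(p,P):
    c,s=np.cos(p[2]),np.sin(p[2]); P=np.array(P,float).reshape(-1,3)
    return np.c_[p[0]+c*P[:,0]-s*P[:,1],p[1]+s*P[:,0]+c*P[:,1],P[:,2]]
E
python3 - <<'E'
from h import *
sc=np.array([(130,201),(191,180),(512,457),(692,381),(74,67),(213,36)])/3+[220,180]
sd=np.array([(99,118),(168,107),(329,383),(582,363),(178,45),(334,40)])/3.5+[255,205]
def pts(p):
    w,e=p[3],p[4]; return W(p,[(p[5],0,.111),(p[5]+.036,0,.113),(-w,-.227-e,.078),(w,-.227-e,.078),(-w,.227+e,.078),(w,.227+e,.078)])
f=lambda p:np.r_[(proj('scene',pts(p))-sc).ravel(),(proj('side',pts(p))-sd).ravel()]
r=least_squares(f,[.7,0,0,.05,0,-.121],loss='soft_l1'); p=r.x
print(p); print(f(p).round(1).reshape(2,6,2).tolist())
np.save('pose.npy',p[:3])
print(W(p,[(-.031,0,.098),(-.052,-.105,.126),(-.121,0,.111),(-.085,0,.113)]))
# balls triangulated, free
for i in range(2):
  g=lambda X:np.r_[(proj('scene',X)-sc[i]).ravel(),(proj('side',X)-sd[i]).ravel()]
  q=least_squares(g,[.6,0,.11]);print('ball',q.x,q.fun)
# lines for pad verification
for t in (-.22,-.18):
  Q=[]
  for x,y in [(-.0745,-.125),(-.0745,-.085),(-.0295,-.085),(-.0295,-.125)]:
    z=.056+0; 
    yy=y*np.cos(t)-0.033*np.sin(t)*1; zz=.07+y*np.sin(t)+.033*np.cos(t)
    Q.append((x,yy,zz))
  print(t,((proj('side',W(p,Q))-[255,205])*3.5).round(),((proj('scene',W(p,Q))-[220,180])*3).round())
E
```

```text
[ 0.59337949  0.02072344  0.04734876  0.0519784   0.00103298 -0.12211366]
[[[-0.3, 0.3], [0.2, 0.4], [0.5, -0.7], [0.1, 0.3], [-0.5, 0.2], [0.1, -0.4]], [[0.0, -0.1], [0.3, 1.0], [-0.5, -0.4], [-0.1, -0.0], [0.3, -0.1], [0.0, -0.5]]]
[[ 0.56241423  0.01925617  0.098     ]
 [ 0.54640753 -0.0866201   0.126     ]
 [ 0.4725151   0.01499638  0.111     ]
 [ 0.50847475  0.0167003   0.113     ]]
ball [0.47158655 0.01461488 0.11131962] [-0.08327149  0.21712801  0.14055729 -0.23350681]
ball [0.50648422 0.01505813 0.11506765] [ 0.07982415 -0.20418624 -0.12984664  0.21774425]
-0.22 [[226. 159.]
 [213. 147.]
 [307. 142.]
 [325. 154.]] [[330. 248.]
 [286. 227.]
 [364. 204.]
 [410. 223.]]
-0.18 [[227. 170.]
 [214. 154.]
 [308. 149.]
 [326. 165.]] [[333. 259.]
 [289. 234.]
 [366. 211.]
 [413. 233.]]
```

```bash
cat >> h.py <<'E'
from scipy.spatial.transform import Rotation as R
def go(xyz_sorter=None, world=None):
    from plant import telemetry
    s=telemetry.get_state(); p=np.load('pose.npy')
    T=W(p,[xyz_sorter])[0] if world is None else np.array(world)
    r=R.from_quat(s['tcp_rot']); yaw=p[2]
    want=R.from_matrix(np.array([[-np.cos(yaw),-np.sin(yaw),0],[-np.sin(yaw),np.cos(yaw),0],[0,0,-1]]).T.T)
    print('t',s['time'],'pos',np.round(s['eef_pos'],4),'F',np.round(s['contact_force'],2),'open',round(s['opening'],2))
    print('shift cm',(r.inv().apply(T-s['eef_pos'])*100).round(2),'rot deg',np.degrees((r.inv()*want).as_rotvec()).round(1))
E
python3 - <<'E'
from h import *
go((-.054,-.104,.175))
E
```

```text
t 0.1 pos [0.2852 0.6111 0.2086] F [-0.07 -0.29 -0.48] open 1.0
shift cm [-52.96 -52.17   3.45] rot deg [ -0.1  -0.  -27.7]
```

>>> {"op": "arm_command", "data": {
  "series": [-5,-5,0,0,0,-4,1,-10,-10,0,0,0,-8,1,-15,-15,0,0,0,-12,1,-20,-20,0,0,0,-16,1,-25,-25,0,0,0,-20,1,-30,-30,0,0,0,-24,1,-35,-35,0,0,0,-27.7,1,-40,-40,0,0,0,-27.7,1,-45,-45,0,0,0,-27.7,1,-50,-50,0,0,0,-27.7,1],
  "force": 30
}}

```text
time: 0.93
eef_pos: [0.4277, 0.2181, 0.2095]
tcp_rot: [-0.024, 1.0, -0.0, -0.0]
contact_force: [1.7, 0.4, 0.7]
opening: 0.003
finger_force: 0.0
```

```bash
python3 -c "
from h import *
go((-.054,-.104,.175))"
```

```text
t 0.9333 pos [0.4277 0.2181 0.2095] F [1.73 0.37 0.72] open 0.0
shift cm [-10.22 -30.9    3.45] rot deg [-0. -0. -0.]
```

>>> {"op": "arm_command", "data": {
  "series": [-10.2,-31,0,0,0,0,1,-10.2,-31,0,0,0,0,1,-10.2,-31,0,0,0,0,1,-10.2,-31,0,0,0,0,1,-10.2,-31,0,0,0,0,1,-10.2,-31,0,0,0,0,1,-10.2,-31,0,0,0,0,1,-10.2,-31,0,0,0,0,1,-10.2,-31,3.4,0,0,0,1,-10.2,-31,3.4,0,0,0,1]
}}

```text
time: 1.77
eef_pos: [0.5412, -0.0859, 0.17]
tcp_rot: [-0.021, 1.0, 0.002, -0.005]
contact_force: [-1.0, 1.0, -1.6]
opening: 0.001
finger_force: 0.0
```

```bash
python3 -c "
from h import *
go((-.054,-.104,.135))"
```

```text
t 1.7667 pos [ 0.5412 -0.0859  0.17  ] F [-1.01  0.97 -1.6 ] open 0.0
shift cm [-0.35 -0.01  3.5 ] rot deg [ 0.2 -0.5 -0.2]
```

>>> {"op": "arm_command", "data": {
  "series": [0,0,1,0,0,0,1,0,0,2,0,0,0,1,0,0,3,0,0,0,1,0,0,4,0,0,0,1,0,0,4,0,0,0,1,0,0,4,0,0,0,1]
}}

```text
time: 2.27
eef_pos: [0.5438, -0.0842, 0.1352]
tcp_rot: [-0.024, 1.0, 0.0, -0.001]
contact_force: [0.1, -0.1, 0.7]
opening: 0.003
finger_force: 0.0
```

```bash
python3 -c "
from h import *
go((-.054,-.104,.084))
from plant import vision
im=vision.read_camera('scene')['color']; cv2.imwrite('pics/s2.png',cv2.resize(im[150:380,180:460],None,fx=2.5,fy=2.5))"
```

```text
t 2.2667 pos [ 0.5438 -0.0842  0.1352] F [ 0.12 -0.15  0.69] open 0.0
shift cm [-0.06 -0.16  5.12] rot deg [ 0.  -0.1  0. ]
```

View pics/s2.png

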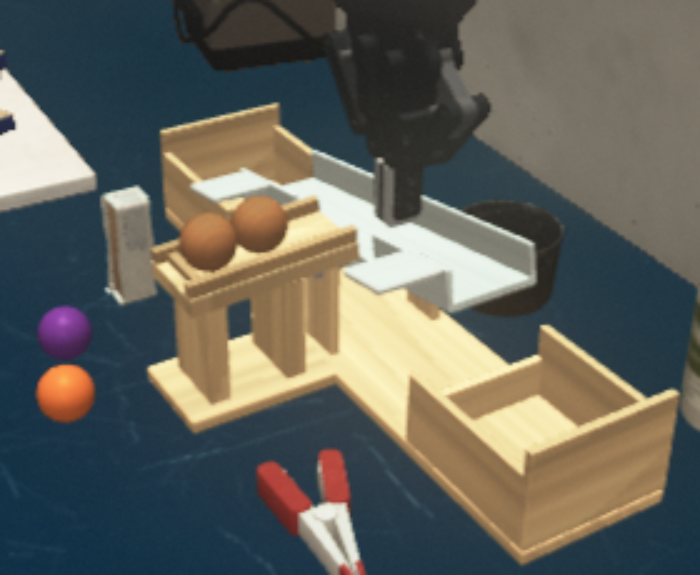

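The fingertip shows at crop pixel (398,218), with the pad around (398,272). I'll check that against the projection.

```bash
python3 -c "
from h import *
f=lambda P:((proj('scene',P)-[180,150])*2.5).round()
print(f([[.5438,-.0842,.1352]]))
p=np.load('pose.npy')
for t in(-.22,-.15):
  for h in (.033,.02,.0):
    print(t,h,f(W(p,[(x,y*np.cos(t)-h*np.sin(t),.07+y*np.sin(t)+h*np.cos(t)) for x,y in [(-.0745,-.125),(-.0745,-.085),(-.0295,-.085),(-.0295,-.125),(-.052,-.105)]])).tolist())
  print('end',f(W(p,[(x,-.13*np.cos(t)-h*np.sin(t),.07-.13*np.sin(t)+h*np.cos(t)) for x in (-.032,.032) for h in (0,.034)])).tolist())
"
```

```text
[[394. 254.]]
-0.22 0.033 [[375.0, 282.0], [339.0, 264.0], [403.0, 245.0], [442.0, 261.0], [390.0, 263.0]]
-0.22 0.02 [[378.0, 303.0], [341.0, 285.0], [405.0, 265.0], [444.0, 282.0], [392.0, 284.0]]
-0.22 0.0 [[381.0, 336.0], [345.0, 317.0], [408.0, 296.0], [446.0, 314.0], [395.0, 316.0]]
end [[448.0, 318.0], [443.0, 262.0], [536.0, 288.0], [532.0, 234.0]]
-0.15 0.033 [[379.0, 297.0], [342.0, 275.0], [406.0, 255.0], [445.0, 276.0], [393.0, 275.0]]
-0.15 0.02 [[380.0, 319.0], [343.0, 295.0], [407.0, 275.0], [446.0, 297.0], [394.0, 296.0]]
-0.15 0.0 [[382.0, 350.0], [345.0, 326.0], [409.0, 305.0], [447.0, 328.0], [396.0, 327.0]]
end [[449.0, 332.0], [447.0, 278.0], [536.0, 302.0], [536.0, 250.0]]
```

```bash
python3 -c "
from h import *
from plant import vision
im=vision.read_camera('scene')['color'][200:280,300:400]; im2=vision.read_camera('side')['color'][190:270,290:390]
cv2.imwrite('pics/s3.png',np.hstack([cv2.resize(i,None,fx=4,fy=4,interpolation=cv2.INTER_CUBIC) for i in (im,im2)]))
print((proj('scene',[[.5438,-.0842,.1352]])-[300,200])*4,(proj('side',[[.5438,-.0842,.1352]])-[290,190])*4+[400,0])"
```

```text
[[149.66733756 206.28060443]] [[563.52895371 214.2257262 ]]
```

View pics/s3.png

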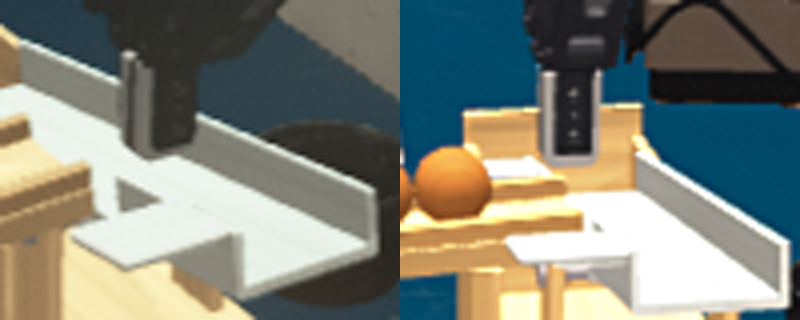

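```bash
python3 -c "
from h import *
from plant import telemetry,ctrl
s=telemetry.get_state();print(s['eef_pos'],s['opening'],s['qpos'],ctrl.grip_point_offset)
a=np.array([158,152])/4+[300,200]; b=np.array([167,165])/4+[290,190]
q=least_squares(lambda X:np.r_[(proj('scene',X)-a).ravel(),(proj('side',X)-b).ravel()],[.54,-.08,.14]);print(q.x,q.fun)"
```

```text
[ 0.54475652 -0.08485873  0.1367134 ] 0.0014740440681368348 [-3.38588074e-01  8.71402364e-02  1.94660991e+00  1.28892756e-05
  1.10628232e+00 -1.95642180e+00] 0.0187
[ 0.54506766 -0.08609304  0.15706367] [-0.17111232  0.42515309  0.25996937 -0.44234723]
```

The lateral position agrees. The visible tip appears about 20 mm above the reported TCP, so I'll find the true height by contact.

>>> {"op": "arm_command", "data": {
  "series": [0,0,0.5,0,0,0,1,0,0,1,0,0,0,1,0,0,1.5,0,0,0,1,0,0,1.8,0,0,0,1,0,0,1.8,0,0,0,1]
}}

```text
time: 2.83
eef_pos: [0.5434, -0.0847, 0.1165]
tcp_rot: [-0.023, 1.0, 0.0, -0.001]
contact_force: [-0.1, -0.3, 0.3]
opening: 0.0
finger_force: 0.0
```

>>> {"op": "arm_command", "data": {
  "series": [0,0,0.25,0,0,0,1,0,0,0.5,0,0,0,1,0,0,0.75,0,0,0,1,0,0,1,0,0,0,1,0,0,1,0,0,0,1]
}}

```text
time: 3.25
eef_pos: [0.5438, -0.0848, 0.1072]
tcp_rot: [-0.023, 1.0, 0.0, -0.001]
contact_force: [0.3, -0.2, 0.1]
opening: -0.002
finger_force: 0.0
```

>>> {"op": "arm_command", "data": {
  "series": [0,0,0.3,0,0,0,1,0,0,0.6,0,0,0,1,0,0,0.9,0,0,0,1,0,0,1.2,0,0,0,1]
}}

```text
time: 3.58
eef_pos: [0.5445, -0.0851, 0.0958]
tcp_rot: [-0.023, 1.0, -0.0, 0.0]
contact_force: [0.1, 0.5, 1.0]
opening: -0.002
finger_force: 0.5
```

>>> {"op": "arm_command", "data": {
  "series": [0,0,0.3,0,0,0,1,0,0,0.6,0,0,0,1,0,0,0.9,0,0,0,1,0,0,1.2,0,0,0,1]
}}

```text
time: 3.92
eef_pos: [0.5442, -0.0849, 0.0836]
tcp_rot: [-0.023, 1.0, -0.0, 0.0]
contact_force: [0.3, -0.9, 1.2]
opening: -0.001
finger_force: 0.5
```

```bash
python3 -c "
from h import *
go((-.054,-.104,.084))
from plant import vision
im=vision.read_camera('scene')['color'][200:280,300:400]; im2=vision.read_camera('side')['color'][190:270,290:390]
cv2.imwrite('pics/s4.png',np.hstack([cv2.resize(i,None,fx=4,fy=4,interpolation=cv2.INTER_CUBIC) for i in (im,im2)]))"
```

```text
t 3.9167 pos [ 0.5442 -0.0849  0.0836] F [ 0.35 -0.91  1.21] open -0.0
shift cm [-0.01 -0.08 -0.04] rot deg [-0.  0. -0.]
```

View pics/s4.png

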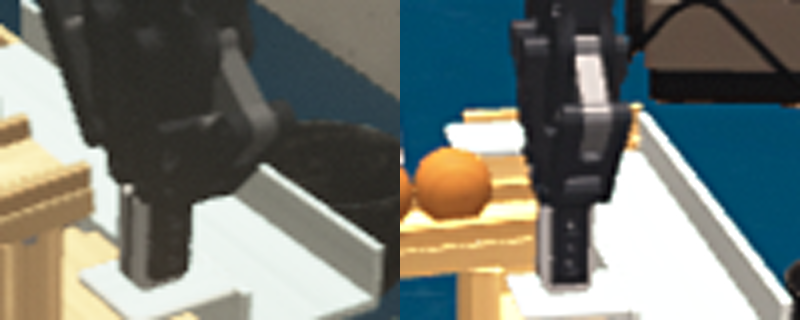

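>>> {"op": "arm_command", "data": {
  "series": [0,0,0.3,0,0,0,1,0,0,0.6,0,0,0,1,0,0,0.9,0,0,0,1,0,0,1.2,0,0,0,1,0,0,1.5,0,0,0,1]
}}

```text
time: 4.43
eef_pos: [0.5443, -0.085, 0.0686]
tcp_rot: [-0.023, 1.0, -0.0, 0.0]
contact_force: [-0.3, -0.3, -0.8]
opening: -0.003
finger_force: 0.6
```

>>> {"op": "arm_command", "data": {
  "series": [0,0,0.2,0,0,0,1,0,0,0.4,0,0,0,1,0,0,0.4,0,0,0,1]
}}

```text
time: 4.68
eef_pos: [0.5439, -0.0847, 0.0642]
tcp_rot: [-0.023, 1.0, 0.0, -0.0]
contact_force: [0.6, 0.7, 0.8]
opening: 0.002
finger_force: 0.0
```

>>> {"op": "arm_command", "data": {
  "series": [0,0,0.15,0,0,0,1,0,0,0.3,0,0,0,1,0,0,0.3,0,0,0,1]
}}

```text
time: 4.93
eef_pos: [0.5441, -0.0849, 0.0616]
tcp_rot: [-0.023, 1.0, 0.0, -0.0]
contact_force: [0.3, 0.1, 0.9]
opening: 0.001
finger_force: 0.1
```

>>> {"op": "arm_command", "data": {
  "series": [0,0,0.1,0,0,0,1,0,0,0.2,0,0,0,1,0,0,0.2,0,0,0,1]
}}

```text
time: 5.18
eef_pos: [0.5443, -0.0848, 0.0612]
tcp_rot: [-0.023, 1.0, 0.0, -0.0]
contact_force: [-3.9, 0.2, 8.0]
opening: 0.002
finger_force: 3.6
```

>>> {"op": "arm_command", "data": {
  "series": [0,0,-1,0,0,0,1,0,0,-3,0,0,0,1,0,0,-6,0,0,0,1,0,0,-9,0,0,0,1,0,0,-9,0,0,0,1,0,0,-9,0,0,0,1]
}}

```text
time: 5.68
eef_pos: [0.5459, -0.0852, 0.1527]
tcp_rot: [-0.023, 1.0, -0.001, 0.003]
contact_force: [0.4, 0.6, 0.1]
opening: 0.001
finger_force: 0.0
```

```bash
python3 -c "
from h import *
go((-.166,0,.150))
from plant import vision
c=[vision.read_camera(n)['color'] for n in('scene','side')]
im=c[0][190:310,230:410]; im2=c[1][200:320,255:435]
cv2.imwrite('pics/s5.png',np.vstack([cv2.resize(i,None,fx=2.5,fy=2.5,interpolation=cv2.INTER_CUBIC) for i in (im,im2)]))"
```

```text
t 5.6833 pos [ 0.5459 -0.0852  0.1527] F [0.38 0.57 0.11] open 0.0
shift cm [11.36 10.35  0.19] rot deg [-0.1  0.3 -0. ]
```

View pics/s5.png

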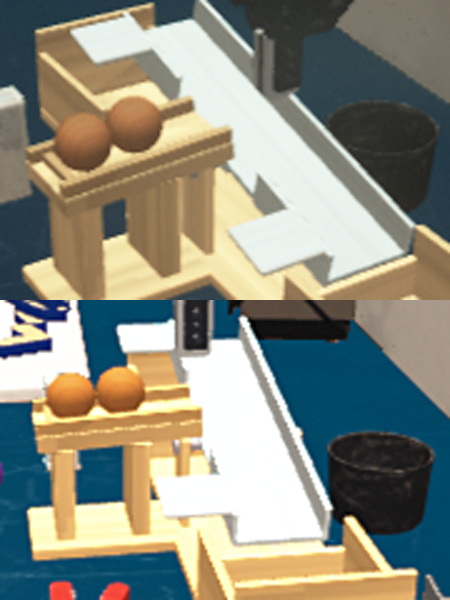

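The gate is tilted right (pad now low at crop (275,240)), and the balls are still on the shelf at (83,141) and (134,123). Next, behind the rear ball.

>>> {"op": "arm_command", "data": {
  "series": [3,2.7,0,0,0,0,1,6,5.4,0,0,0,0,1,9,8.1,0,0,0,0,1,11.4,10.3,0,0,0,0,1,11.4,10.3,0,0,0,0,1,11.4,10.3,0,0,0,0,1,11.4,10.3,0,0,0,0,1]
}}

```text
time: 6.37
eef_pos: [0.4253, 0.0127, 0.1491]
tcp_rot: [-0.023, 1.0, 0.0, -0.0]
contact_force: [0.5, -1.0, -0.6]
opening: -0.001
finger_force: 0.0
```

```bash
python3 -c "
from h import *
go((-.166,0,.089))"
```

```text
t 6.3667 pos [0.4253 0.0127 0.1491] F [ 0.46 -1.04 -0.58] open -0.0
shift cm [-0.23  0.01  6.01] rot deg [ 0.  -0.1 -0. ]
```

>>> {"op": "arm_command", "data": {
  "series": [0,0,2,0,0,0,1,0,0,4,0,0,0,1,0,0,5.5,0,0,0,1,0,0,6,0,0,0,1,0,0,6,0,0,0,1,0,0,6,0,0,0,1]
}}

```text
time: 6.87
eef_pos: [0.4262, 0.0122, 0.09]
tcp_rot: [-0.023, 1.0, 0.0, -0.0]
contact_force: [0.5, 0.2, 0.6]
opening: 0.001
finger_force: 0.0
```

```bash
python3 -c "
from h import *
go((-.06,0,.090))
from plant import vision
c=[vision.read_camera(n)['color'] for n in('scene','side')]
im=c[0][200:280,230:310]; im2=c[1][195:275,255:335]
cv2.imwrite('pics/s6.png',np.hstack([cv2.resize(i,None,fx=5,fy=5,interpolation=cv2.INTER_CUBIC) for i in (im,im2)]))"
```

```text
t 6.8667 pos [0.4262 0.0122 0.09  ] F [0.52 0.19 0.57] open 0.0
shift cm [-1.074e+01  8.000e-02 -1.000e-02] rot deg [ 0.  -0.  -0.1]
```

View pics/s6.png

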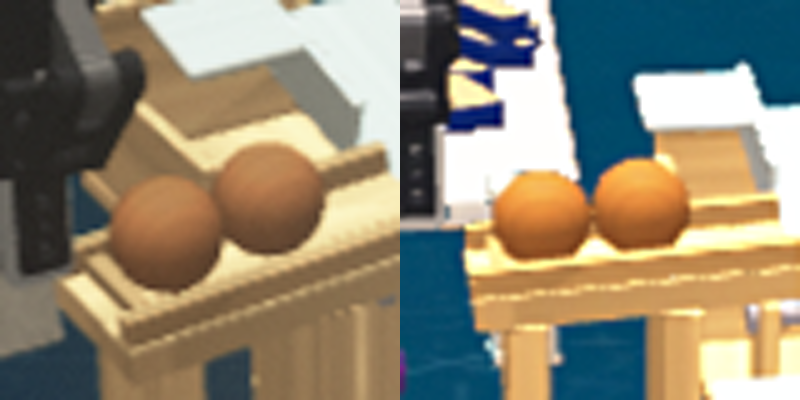

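>>> {"op": "arm_command", "data": {
  "series": [-1,0,0,0,0,0,1,-1.5,0,0,0,0,0,1,-1.9,0,0,0,0,0,1,-2.3,0,0,0,0,0,1,-2.7,0,0,0,0,0,1,-3.1,0,0,0,0,0,1,-3.5,0,0,0,0,0,1,-3.9,0,0,0,0,0,1,-4.3,0,0,0,0,0,1,-4.7,0,0,0,0,0,1]
}}

```text
time: 7.8
eef_pos: [0.4728, 0.0149, 0.0898]
tcp_rot: [-0.023, 1.0, 0.0, -0.0]
contact_force: [-0.7, 0.1, -0.4]
opening: -0.003
finger_force: 0.0
```

>>> {"op": "arm_command", "data": {
  "series": [-0.4,0.02,0,0,0,0,1,-0.8,0.03,0,0,0,0,1,-1.2,0.05,0,0,0,0,1,-1.6,0.06,0,0,0,0,1,-2,0.08,0,0,0,0,1,-2.4,0.08,0,0,0,0,1,-2.8,0.08,0,0,0,0,1]
}}

```text
time: 8.38
eef_pos: [0.5008, 0.017, 0.0898]
tcp_rot: [-0.023, 1.0, -0.0, 0.0]
contact_force: [-0.7, 0.4, -0.2]
opening: -0.003
finger_force: 0.0
```

```bash
python3 -c "
from h import *
go((-.06,0,.090))
from plant import vision
c=[vision.read_camera(n)['color'] for n in('scene','side')]
im=c[0][190:370,230:460]; im2=c[1][200:365,260:430]
cv2.imwrite('pics/s7.png',np.hstack([cv2.resize(i,(400,330),interpolation=cv2.INTER_CUBIC) for i in (im,im2)]))"
```

```text
t 8.3833 pos [0.5008 0.017  0.0898] F [-0.73  0.41 -0.23] open -0.0
shift cm [-3.26 -0.07 -0.02] rot deg [-0.  0. -0.]
```

View pics/s7.png

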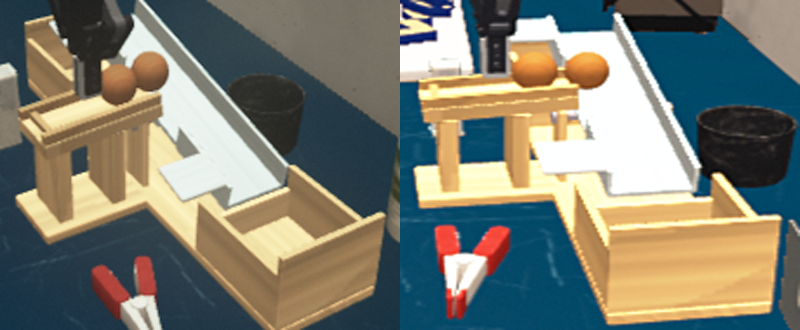

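Both balls are against the finger, with the front one at the shelf edge (scene crop (150,71)). I've used all my picture views, so from here I'll track the balls by colour in code.

>>> {"op": "arm_command", "data": {
  "series": [-0.3,0,0,0,0,0,1,-0.6,0,0,0,0,0,1,-0.9,0,0,0,0,0,1,-0.9,0,0,0,0,0,1,-0.9,0,0,0,0,0,1,-0.9,0,0,0,0,0,1,-0.9,0,0,0,0,0,1,-0.9,0,0,0,0,0,1,-0.9,0,0,0,0,0,1,-0.9,0,0,0,0,0,1]
}}

```text
time: 9.32
eef_pos: [0.5093, 0.0174, 0.0898]
tcp_rot: [-0.023, 1.0, -0.0, -0.0]
contact_force: [0.0, -0.3, -0.2]
opening: 0.0
finger_force: 0.0
```

```bash
cat > blobs.py <<'E'
from h import *
from plant import vision
p=np.load('pose.npy')
go((-.06,0,.09))
def blobs(n,im):
    # reference hue from initial image at known ball pixels
    lab=cv2.cvtColor(im,cv2.COLOR_BGR2HSV).astype(int); l0=cv2.cvtColor(d[n]['color'],cv2.COLOR_BGR2HSV).astype(int)
    uv=proj(n,W(p,[(-.121,0,.111)]))[0].round().astype(int); ref=np.median(l0[uv[1]-4:uv[1]+5,uv[0]-4:uv[0]+5].reshape(-1,3),0)
    m=((abs(lab[...,0]-ref[0])<4)&(abs(lab[...,1]-ref[1])<50)&(abs(lab[...,2]-ref[2])<60)).astype(np.uint8)
    k,_,st,c=cv2.connectedComponentsWithStats(cv2.morphologyEx(m,cv2.MORPH_OPEN,np.ones((3,3),np.uint8)))
    print(n,ref,[(c[i].round().tolist(),int(st[i,4])) for i in range(1,k) if st[i,4]>30])
for n in('scene','side'):
    im=vision.read_camera(n)['color']; blobs(n,im)
    print('  tray right',proj(n,W(p,[(0,-.173,.028)])).round(),'corners',proj(n,W(p,[(-.03,-.2,.028),(-.03,-.14,.028),(.03,-.14,.028),(.03,-.2,.028)])).round().tolist())
    print('  shelf balls',proj(n,W(p,[(-.067,0,.113),(-.031,0,.115)])).round().tolist())
    cv2.imwrite(f'pics/f_{n}.png',im)
E
python3 blobs.py
```

```text
t 9.3167 pos [0.5093 0.0174 0.0898] F [ 0.04 -0.29 -0.23] open 0.0
shift cm [-2.41 -0.06 -0.02] rot deg [-0. -0. -0.]
scene [ 13. 149. 152.] [([250.0, 209.0], 32), ([302.0, 234.0], 357), ([274.0, 242.0], 36), ([260.0, 247.0], 62), ([292.0, 254.0], 53), ([266.0, 263.0], 93), ([260.0, 273.0], 40), ([379.0, 350.0], 46), ([393.0, 347.0], 32), ([384.0, 360.0], 46)]
  tray right [[393. 327.]] corners [[388.0, 344.0], [363.0, 321.0], [395.0, 309.0], [421.0, 330.0]]
  shelf balls [[295.0, 237.0], [314.0, 231.0]]
side [ 13. 187. 195.] [([320.0, 235.0], 200), ([288.0, 240.0], 91), ([302.0, 249.0], 278), ([398.0, 301.0], 114), ([341.0, 322.0], 277)]
  tray right [[373. 323.]] corners [[358.0, 334.0], [349.0, 314.0], [386.0, 311.0], [398.0, 331.0]]
  shelf balls [[314.0, 236.0], [333.0, 234.0]]
```

>>> {"op": "arm_command", "data": {
  "series": [-0.4,0.02,0,0,0,0,1,-0.8,0.03,0,0,0,0,1,-1.2,0.05,0,0,0,0,1,-1.6,0.05,0,0,0,0,1,-2,0.06,0,0,0,0,1,-2.4,0.06,0,0,0,0,1,-2.8,0.06,0,0,0,0,1,-2.8,0.06,0,0,0,0,1,-2.4,0,0,0,0,0,1,-1.5,0,0,0,0,0,1]
}}

```text
time: 10.25
eef_pos: [0.5245, 0.0179, 0.0899]
tcp_rot: [-0.023, 1.0, -0.0, 0.0]
contact_force: [0.1, -0.2, 0.0]
opening: -0.0
finger_force: 0.0
```

```bash
python3 blobs.py
```

```text
t 10.25 pos [0.5245 0.0179 0.0899] F [ 0.09 -0.21  0.03] open -0.0
shift cm [-0.89 -0.05 -0.01] rot deg [-0.  0. -0.]
scene [ 13. 149. 152.] [([256.0, 212.0], 41), ([347.0, 244.0], 346), ([264.0, 246.0], 35), ([314.0, 247.0], 59), ([293.0, 254.0], 54), ([268.0, 263.0], 89), ([413.0, 326.0], 42), ([401.0, 337.0], 46)]
  tray right [[393. 327.]] corners [[388.0, 344.0], [363.0, 321.0], [395.0, 309.0], [421.0, 330.0]]
  shelf balls [[295.0, 237.0], [314.0, 231.0]]
side [ 13. 187. 195.] [([324.0, 237.0], 42), ([291.0, 240.0], 111), ([302.0, 249.0], 278), ([361.0, 255.0], 204), ([397.0, 301.0], 125), ([341.0, 323.0], 307)]
  tray right [[373. 323.]] corners [[358.0, 334.0], [349.0, 314.0], [386.0, 311.0], [398.0, 331.0]]
  shelf balls [[314.0, 236.0], [333.0, 234.0]]
```

The rear ball is rolling down the gate (scene (347,244)). I'll raise the arm clear and let it settle.

>>> {"op": "arm_command", "data": {
  "series": [0.5,0,-1,0,0,0,1,0.5,0,-4,0,0,0,1,0.5,0,-8,0,0,0,1,0.5,0,-12,0,0,0,1,0.5,0,-14,0,0,0,1,0.5,-3,-14,0,0,0,1,0.5,-6,-14,0,0,0,1,0.5,-9,-14,0,0,0,1,0.5,-12,-14,0,0,0,1,0.5,-12,-14,0,0,0,1]
}}

```text
time: 11.18
eef_pos: [0.5247, -0.1061, 0.2299]
tcp_rot: [-0.021, 1.0, -0.001, 0.0]
contact_force: [-0.2, -0.0, -0.3]
opening: -0.002
finger_force: 0.0
```

```bash
cat > wr.py <<'E'
from h import *
from plant import vision,telemetry
p=np.load('pose.npy'); s=telemetry.get_state()
w=vision.read_camera('wrist'); cv2.imwrite('pics/w.png',w['color'])
T=np.eye(4); T[:3,:3]=R.from_quat(s['tcp_rot']).as_matrix(); T[:3,3]=s['eef_pos']; C=np.linalg.inv(T@w['T_tool_cam'])
def pw(P):
    q=np.array(P)@C[:3,:3].T+C[:3,3]; u=q@w['K'].T; return (u[:,:2]/u[:,2:]).round(),q[:,2].round(2)
hsv=cv2.cvtColor(w['color'],cv2.COLOR_BGR2HSV)
print('tray',pw(W(p,[(-.046,-.222,.028),(-.046,-.124,.028),(.046,-.124,.028),(.046,-.222,.028)])))
m=((abs(hsv[...,0].astype(int)-13)<4)&(hsv[...,1]>120)).astype(np.uint8)
k,_,st,c=cv2.connectedComponentsWithStats(cv2.morphologyEx(m,cv2.MORPH_OPEN,np.ones((7,7),np.uint8)))
for i in range(1,k):
    if st[i,4]<200: continue
    K=w['K']; ray=T[:3,:3]@w['T_tool_cam'][:3,:3]@np.linalg.solve(K,[*c[i],1]); o=(T@w['T_tool_cam'])[:3,3]
    X=o+ray*(.028-o[2])/ray[2]; cc,ss=np.cos(p[2]),np.sin(p[2]); q=X[:2]-p[:2]
    print(c[i].round(),st[i],'sorter xy',(cc*q[0]+ss*q[1]).round(3),(-ss*q[0]+cc*q[1]).round(3))
E
python3 blobs.py; python3 wr.py
```

```text
t 11.1833 pos [ 0.5247 -0.1061  0.2299] F [-0.19 -0.04 -0.27] open -0.0
shift cm [-1.4  12.39 13.97] rot deg [-0.1  0.  -0.3]
scene [ 13. 149. 152.] [([287.0, 238.0], 69), ([313.0, 247.0], 44), ([257.0, 248.0], 39), ([282.0, 258.0], 31), ([264.0, 264.0], 78), ([263.0, 272.0], 42), ([386.0, 312.0], 465), ([379.0, 350.0], 58), ([390.0, 350.0], 42)]
  tray right [[393. 327.]] corners [[388.0, 344.0], [363.0, 321.0], [395.0, 309.0], [421.0, 330.0]]
  shelf balls [[295.0, 237.0], [314.0, 231.0]]
side [ 13. 187. 195.] [([303.0, 239.0], 201), ([302.0, 249.0], 279), ([306.0, 267.0], 35), ([397.0, 302.0], 130), ([341.0, 323.0], 342), ([368.0, 307.0], 46), ([379.0, 316.0], 31)]
  tray right [[373. 323.]] corners [[358.0, 334.0], [349.0, 314.0], [386.0, 311.0], [398.0, 331.0]]
  shelf balls [[314.0, 236.0], [333.0, 234.0]]
tray (array([[206., 227.],
       [316., 227.],
       [317., 321.],
       [213., 321.]]), array([0.38, 0.38, 0.4 , 0.41]))
[495.  22.] [ 475    0   47   44 1345] sorter xy -0.211 0.016
[227. 286.] [ 209  269   38   36 1048] sorter xy 0.01 -0.207
[291. 286.] [277 271  31  34 714] sorter xy 0.01 -0.148
```

>>> {"op": "arm_command", "data": {
  "series": [0,0,-2,0,0,0,1,0,0,-2,0,0,0,1,0,0,-2,0,0,0,1,0,0,-2,0,0,0,1,0,0,-2,0,0,0,1,0,0,-2,0,0,0,1,0,0,-2,0,0,0,1,0,0,-2,0,0,0,1,0,0,-2,0,0,0,1,0,0,-2,0,0,0,1]
}}

```text
time: 12.17
eef_pos: [0.525, -0.102, 0.2497]
tcp_rot: [-0.023, 1.0, 0.0, -0.0]
contact_force: [0.1, 0.0, -0.0]
opening: -0.002
finger_force: 0.0
```

>>> {"op": "arm_command", "data": {
  "series": [0,0,0,0,0,0,1,0,0,0,0,0,0,1,0,0,0,0,0,0,1,0,0,0,0,0,0,1,0,0,0,0,0,0,1,0,0,0,0,0,0,1,0,0,0,0,0,0,1,0,0,0,0,0,0,1,0,0,0,0,0,0,1,0,0,0,0,0,0,1]
}}

```text
time: 13.0
eef_pos: [0.525, -0.102, 0.2498]
tcp_rot: [-0.023, 1.0, 0.0, -0.0]
contact_force: [0.2, -0.8, -0.2]
opening: -0.002
finger_force: 0.0
```

```bash
for i in 1 2 3 4 5 6; do python3 wr.py | grep sorter; echo; done
```

```text
[486.  26.] [ 467    2   43   45 1215] sorter xy -0.212 0.016
[230. 277.] [213 261  36  34 950] sorter xy 0.01 -0.207
[292. 277.] [279 263  29  32 611] sorter xy 0.01 -0.147

[486.  26.] [ 467    2   44   45 1236] sorter xy -0.212 0.017
[231. 277.] [213 261  36  34 952] sorter xy 0.01 -0.207
[293. 276.] [279 262  29  31 631] sorter xy 0.009 -0.146

[486.  26.] [ 467    2   43   45 1225] sorter xy -0.212 0.016
[231. 277.] [213 261  36  34 964] sorter xy 0.01 -0.207
[292. 277.] [279 263  29  32 607] sorter xy 0.01 -0.148

[485.  26.] [ 467    2   43   45 1208] sorter xy -0.212 0.016
[231. 277.] [213 261  36  34 950] sorter xy 0.01 -0.207
[292. 276.] [279 263  29  32 587] sorter xy 0.009 -0.148

[486.  26.] [ 467    2   44   45 1240] sorter xy -0.212 0.017
[230. 277.] [213 261  36  34 941] sorter xy 0.01 -0.207
[292. 276.] [279 262  29  33 608] sorter xy 0.01 -0.148

[486.  25.] [ 467    2   44   45 1265] sorter xy -0.212 0.017
[231. 277.] [213 261  36  34 981] sorter xy 0.011 -0.207
[292. 276.] [279 262  29  33 623] sorter xy 0.01 -0.147
```

```bash
python3 - <<'E'
from h import *
p=np.load('pose.npy')
print(proj('scene',W(p,[(.01,-.148,.028),(.01,-.207,.028),(.01,-.14,.06)])).round(), proj('side',W(p,[(.01,-.148,.028)])).round())
E
python3 blobs.py | grep -v tray
```

```text
[[388. 315.]
 [414. 337.]
 [386. 295.]] [[375. 315.]]
t 13.3 pos [ 0.525  -0.102   0.2498] F [-0.22 -0.51  0.26] open -0.0
shift cm [-1.4  11.94 15.98] rot deg [ 0.  0. -0.]
scene [ 13. 149. 152.] [([290.0, 237.0], 44), ([266.0, 245.0], 124), ([309.0, 248.0], 35), ([286.0, 256.0], 56), ([264.0, 264.0], 79), ([386.0, 312.0], 468), ([391.0, 348.0], 54), ([380.0, 351.0], 96), ([385.0, 362.0], 42)]
  shelf balls [[295.0, 237.0], [314.0, 231.0]]
side [ 13. 187. 195.] [([303.0, 239.0], 200), ([302.0, 249.0], 280), ([289.0, 256.0], 37), ([397.0, 302.0], 138), ([342.0, 324.0], 334), ([368.0, 307.0], 45), ([392.0, 315.0], 60), ([357.0, 319.0], 39)]
  shelf balls [[314.0, 236.0], [333.0, 234.0]]
```

```bash
python3 -c "
from plant import ctrl
print(ctrl.sign_off())"
```

```text
the job is handed in; nothing more can be done
None
```

I pressed the gate to its right stop, pushed both balls off the shelf into the right-hand tray, where they were at rest on camera, and handed the job in at about 13 s; no verdict came back.

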